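# Index the granite on the ratchet turntable

## Robot

A 6-joint arm with a two-finger parallel gripper is mounted at the origin on the work surface. World frame = base frame: x ahead of the robot, y to its left, z up, the work surface at z = 0. Lengths are in m, angles in degrees, forces in N, time in s.
With the tool pointing down it reaches from about 0.325 to 0.775 m from the base axis. Payload 9.3 kg.
Tool frame: the origin (TCP) lies on the centre line of the jaws, within the pads' length; the fingertips stand 17 mm ahead of it and the grasp point (between the pads) lies 2 mm behind it; z points along the fingers, y is the direction in which the jaws open and shut (so a half turn about z gives the same grasp; the last joint's range is limited). The gripper opens to 85 mm and grips with 20 to 120 N. Pads are 22 mm wide; open, the fingers measure 114 mm over their backs; the gripper's body (76 mm by 85 mm) begins 54 mm behind the grasp point. The pads swing forward as they close: fully open they stand 13 mm farther back than shut.
Start: joints at [-75.55, 14.817, 1.232, 76.415, 0, 81.257], TCP at [0.217, -0.506, 0.248] pointing down, gripper open.
Joint ranges: [-174.27, 174.27], [-52.1, 104.24], [-59.71, 78.15], [-110.17, 111.67], [-87.03, 83.33], [-180, 180]. Speed limits (degrees/s): [127.2, 127.2, 159.86, 180, 180, 180].

## Interface

Orientations are given as [roll, pitch, yaw] about the fixed x, y, z axes, in that order (R = Rz(yaw) Ry(pitch) Rx(roll)).
In Python, from workcell import status, imaging, robot gives the robot as it stands.
- The arm moves only by the tool move_arm, never from a script. Its argument "moves" is a list of rows, each a list of 6 numbers: the shift along the world's x, y, z normalised to -1 to 1, where 1 is 20 cm, then the turn, a rotation vector about the world's x, y, z normalised to -1 to 1, where 1 is 180 degrees. A call has 1 to 5 rows; each row is the pose to reach, as a shift and turn from the pose commanded when the call began, turning the shorter way round; what a row does not reach only later rows make up. A row lasts 1/10 s, in which the tool goes at most 50 mm and 8.59 degrees, less where a joint would pass 70% of its speed; a pose out of reach is approached as far as the arm can. A call with a number of a shift or a turn outside -1 to 1 is refused whole. A call with a gripper value outside its range is refused whole. "gripper" is the opening, from 0 (shut) to 1 (fully open), set as the call begins (left out, the last holds). The fingers move at their own pace and stop on an object; the grip force is fixed at half the most. Time passes only in rows, so rows that repeat a pose let the fingers close. It gives the time, the measured TCP pose, the force and the opening at its end, in the units of the state.
- status.read_state(): the state, without advancing time (a new reading comes with each control period).
- imaging.grab_frame(name): name is "scene" or "top"; returns a dict with "image" (420x560x3 uint8, red, green, blue), "mtx" (3x3 intrinsics, pixels), "k1" (the pictures are not rectified: a ray, as slopes to the right and down, at radius r is drawn at 1 + k1 r^2 times it, then the intrinsics apply), "R" (3x3) and "t" (3): a world point X has camera coordinates R X + t. Camera axes: x right, y down, z forward; pixel columns grow to the right and rows downward; lengths in m; the calibration is good to about 2 mm. A picture is of the moment at which its call begins. There is no depth.
- robot.close_job(): hands the job in, once; it reports no verdict.
The state is a dict: "time_s": time; "q": joint angles; "joint_velocities": joint speeds; "joint_torque": joint torques, N m; "eef_pos": TCP position; "orientation": TCP orientation; "contact_force": force on the tool from outside, world axes, zero at the start; "moment": the same for the moment, N m; "gripper_width": finger opening in m.
Only numpy, scipy, OpenCV 4.12 (cv2) and the standard library are available. Lean on these libraries where they do the work, as an engineer would, in place of code of your own. Each camera call takes 0.05 s, during which the arm holds its last target.

## Task

The lump of pink granite sits on a bench turntable that is worked by a ratchet lever with an upright wooden handle. First swing the lever clockwise (seen from above) right back to its stop, which runs loose, then swing it counter-clockwise, which grips and turns the stone, until the red mark on the turntable stands at the yellow pointer. Work only by the handle, do not touch the turntable or the stone, and let go of the handle when done.

Things in the scene. Friction and masses are not known exactly. Their poses are not given: they have to be found in the camera images.
- turntable: Dark iron disc 220 mm across, top 60 mm over the bench, a pink granite lump (130 mm wide, top 145 mm over the bench) fixed on it. Origin on the vertical turning axis, 46 mm over the bench; z up, x points to the middle of the red mark (16 mm wide, at the rim; a white mark elsewhere means nothing). Stays where it is left. Turned by the lever only counter-clockwise from above; it cannot be brought back.
- pointer (a point): Tip of the fixed yellow pointer, 116 mm from the turning axis, 64 mm over the bench, just outside the disc's rim. At the start the red mark is 45 to 78 degrees clockwise of it (from above).
- grip (a point): On the axis of the lever's upright round wooden handle (25 mm thick, 30 to 124 mm over the bench, spins freely on its pin, so a hand need not turn with it), at grasping height, 20 mm below its top; moves on a circle of radius 165 mm about the turntable's axis. Swinging takes about 1 N loose, 4 N gripping.
- lever (a joint): Angle of the ratchet lever about the turntable's axis, rad, counter-clockwise from above positive, stops at -0.9 and 0.9. At 0 the handle is on the robot's side of the turntable. Moving down it runs loose; moving up it takes the turntable along one for one, after up to 15 degrees of play until a tooth catches. Stays where it is left. At the start it is too near the upper stop to finish in one swing.

How it is judged:
By the outcome, as a careful person would: the job done as asked, in the order asked, and still so for the second after the job is handed in, with the robot touching nothing.
It also fails if it takes over 38 s, if anything falls off the work surface, if the arm or the gripper's body presses on something with over 40 N, if the wrist force passes 120 N, or if a joint passes its speed limit or range.

## Working session

There is one attempt and no reset: what is moved stays moved. The work goes in short steps, Python scripts to look and compute and a tool call to move; the robot and the scene stay as the last step left them, time stands still between calls to the robot, and variables do not carry over. Pictures are saved under pics/ and viewed, and the job is handed in when it is done.

Besides the shell and the picture viewer there is one more tool, called after "Request:" as name([rows], argument=value, ...), one row to a line, values as JSON. move_arm: Moves the arm, as the interface text tells. Scaled input: -1 to 1 covers 20 cm each way for a shift and 180 degrees each way for a turn. Its arguments: {"type":"object","properties":{"moves":{"type":"array","items":{"type":"array","items":{"type":"number","minimum":-1,"maximum":1}}},"gripper":{"type":"number"}},"required":["moves"]}

```bash
mkdir -p pics; ls
python3 - <<'E'
from workcell import status, imaging, robot
import cv2
print(status.read_state())
for n in ("scene","top"):
    f=imaging.grab_frame(n); cv2.imwrite(f"pics/{n}0.png",f["image"][:,:,::-1])
    print(n,f["mtx"],f["k1"],f["R"],f["t"])
E
```

```text
pics
{'time_s': 0.0, 'q': array([-7.55500778e+01,  1.48512936e+01,  1.18750239e+00,  7.64142763e+01,
       -4.37272547e-05,  8.12579109e+01]), 'joint_velocities': array([-0.00031783, -0.01241362,  0.00115303, -0.0702767 , -0.0585357 ,
       -0.0066151 ]), 'joint_torque': array([ 2.72310954e-04, -5.55646062e+01,  3.44524670e+01,  1.37039577e-02,
       -1.46069915e-04,  4.69859927e-06]), 'eef_pos': array([ 0.21653711, -0.50529205,  0.2476456 ]), 'orientation': array([-1.79922833e+02, -1.18220302e-02,  2.31920033e+01]), 'contact_force': array([-0.34251494, -0.7198992 , -0.4709448 ]), 'moment': array([0.01484703, 0.02791527, 0.00263543]), 'gripper_width': 0.0849759539281658}
scene [[487.10142091   0.         277.65110785]
 [  0.         487.10142091 207.96418701]
 [  0.           0.           1.        ]] -0.024686838122738374 [[ 0.68425166  0.72892474 -0.02164237]
 [ 0.43991662 -0.43626162 -0.7849517 ]
 [-0.58161245  0.52758366 -0.61917885]] [-0.45637181 -0.16240179  1.0847055 ]
top [[453.8790639    0.         269.26073677]
 [  0.         453.8790639  212.21058531]
 [  0.           0.           1.        ]] -0.06079568625153668 [[-0.22003436 -0.97548965  0.00219696]
 [-0.95534431  0.21503386 -0.2026763 ]
 [ 0.19723621 -0.0466946  -0.97924333]] [0.18328798 0.5750452  0.66209551]
```

View pics/scene0.png

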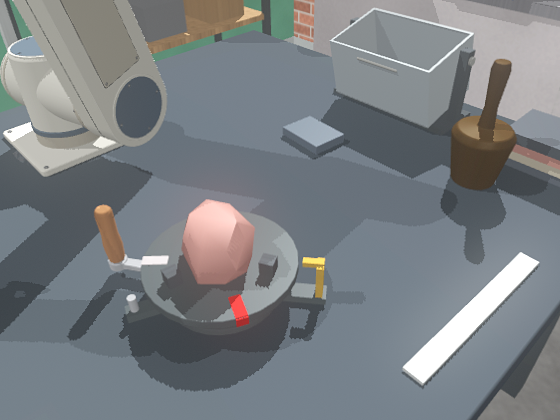

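View pics/top0.png

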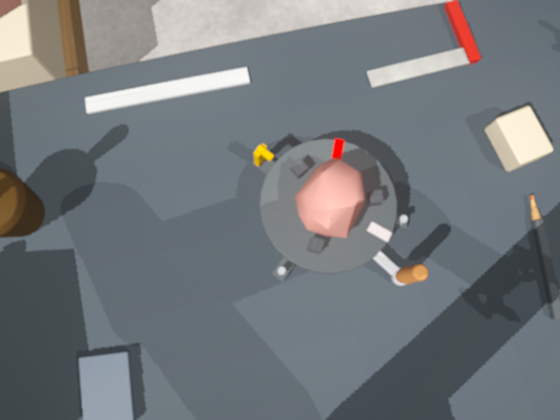

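The scene view shows the wooden handle (top about 104,212), the red mark (239,310) and the pointer (yellow, 315,265). In the top view they are the handle (415,273), red mark (338,148), yellow pointer (262,153) and disc centre (~329,205). Next I measure these.

```bash
cat > h.py <<'E'
import numpy as np, cv2
from workcell import status, imaging, robot
def ray(f,uv):
    K=f["mtx"];d=np.array([(uv[0]-K[0,2])/K[0,0],(uv[1]-K[1,2])/K[1,1]])
    s=d.copy()
    for _ in range(20): s=d/(1+f["k1"]*(s@s))
    R=np.array(f["R"]);o=-R.T@f["t"];v=R.T@np.array([s[0],s[1],1]);return o,v/np.linalg.norm(v)
def onz(f,uv,z):
    o,v=ray(f,uv);return o+v*(z-o[2])/v[2]
def proj(f,X):
    c=f["R"]@np.asarray(X)+f["t"];s=c[:2]/c[2];s=s*(1+f["k1"]*(s@s));return s*f["mtx"][0,0]+f["mtx"][:2,2]
def tri(f,a,g,b):
    o1,v1=ray(f,a);o2,v2=ray(g,b)
    A=np.array([v1,-v2]).T;t=np.linalg.lstsq(A,o2-o1,rcond=None)[0]
    p,q=o1+v1*t[0],o2+v2*t[1];return (p+q)/2,np.linalg.norm(p-q)
def mask(f,lo,hi):
    return cv2.inRange(cv2.cvtColor(f["image"],cv2.COLOR_RGB2HSV),lo,hi)
def blobs(m,amin=15):
    n,l,s,c=cv2.connectedComponentsWithStats(m)
    return [(l==i,s[i],c[i]) for i in range(1,n) if s[i,4]>=amin]
E
python3 - <<'E'
from h import *
for n in ("scene","top"):
    f=imaging.grab_frame(n)
    for nm,lo,hi in (("red",(0,200,150),(6,255,255)),("yel",(20,180,120),(32,255,255)),("wood",(7,130,80),(17,230,255))):
        print(n,nm,[(s.tolist(),c.round(1).tolist()) for m,s,c in blobs(mask(f,lo,hi))])
    im=f["image"]
    crops={"scene":(90,195,340,335),"top":(240,130,440,290)}[n]
    x0,y0,x1,y1=crops
    c=cv2.resize(im[y0:y1,x0:x1,::-1],None,fx=3 if n=="scene" else 3.7,fy=3 if n=="scene" else 3.7,interpolation=cv2.INTER_CUBIC)
    cv2.imwrite(f"pics/{n}_crop.png",c)
E
```

```text
scene red []
scene yel []
scene wood []
top red [([453, 3, 27, 57, 493], [465.1, 35.6]), ([333, 139, 11, 20, 152], [337.7, 148.2])]
top yel [([254, 145, 20, 21, 236], [262.0, 154.4])]
top wood [([0, 172, 7, 9, 44], [2.3, 175.9]), ([0, 185, 20, 50, 671], [8.8, 208.4]), ([397, 264, 31, 19, 410], [412.3, 273.6])]
```

View pics/scene_crop.png

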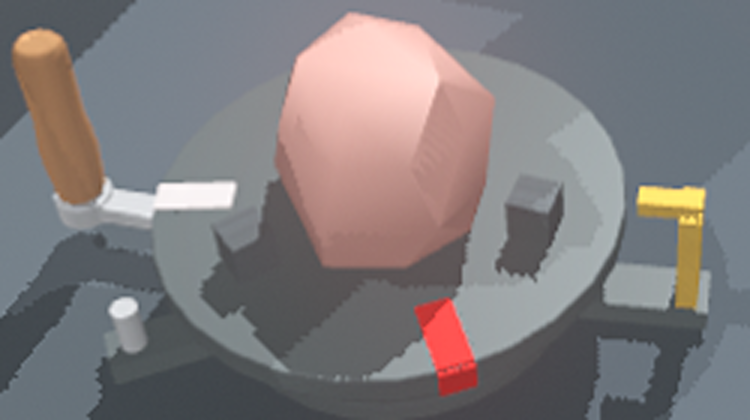

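View pics/top_crop.png

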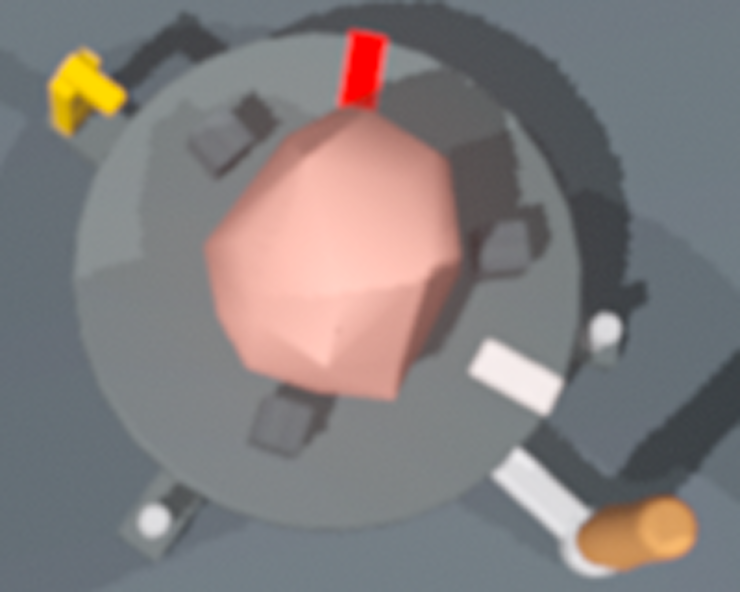

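Run:
```python
from h import *
f=imaging.grab_frame("scene"); im=f["image"]; print(im.shape,im.dtype,im.flags['C_CONTIGUOUS'])
hsv=cv2.cvtColor(im,cv2.COLOR_RGB2HSV)
for u,v in ((239,308),(314,263),(320,280),(113,240),(104,212)): print((u,v),im[v,u],hsv[v,u])
```

```text
(420, 560, 3) uint8 True
(239, 308) [255  84  82] [  0 173 255]
(314, 263) [245 210 100] [ 23 151 245]
(320, 280) [168 139  69] [ 21 150 168]
(113, 240) [145 108  80] [ 13 114 145]
(104, 212) [203 152 109] [ 14 118 203]
```

```bash
cat >> h.py <<'E'
def rim(f,c0,z=0.06,r=0.11,n=180):
    # strongest brightness step along radial world lines near the rim, then robust circle fit
    from scipy.optimize import least_squares
    g=cv2.GaussianBlur(cv2.cvtColor(f["image"],cv2.COLOR_RGB2GRAY),(0,0),0.8).astype(np.float32)
    c=np.array(c0,float)
    for it in range(4):
        w=(0.02,0.012,0.008,0.006)[it]
        P=[]
        rs=np.arange(r-w,r+w,0.0005)
        for a in np.linspace(0,2*np.pi,n,endpoint=False):
            pts=np.array([proj(f,[c[0]+q*np.cos(a),c[1]+q*np.sin(a),z]) for q in rs]).astype(np.float32)
            s=cv2.remap(g,pts[:,0].reshape(1,-1),pts[:,1].reshape(1,-1),cv2.INTER_LINEAR)[0]
            d=np.abs(np.gradient(s));i=d.argmax()
            if d[i]>1.0: P.append([c[0]+rs[i]*np.cos(a),c[1]+rs[i]*np.sin(a)])
        P=np.array(P)
        s=least_squares(lambda p:np.hypot(P[:,0]-p[0],P[:,1]-p[1])-p[2],[c[0],c[1],r],loss="cauchy",f_scale=0.001)
        c=s.x[:2]
    return c,s.x[2],np.median(np.abs(s.fun)),len(P)
E
python3 - <<'E'
from h import *
fs={n:imaging.grab_frame(n) for n in ("scene","top")}
S,T=fs["scene"],fs["top"]
c0=onz(T,(240+328/3.7,130+280/3.7),.06)
print("c0",c0, onz(S,(220,268),.06))
for n in fs: print(n,rim(fs[n],c0[:2]))
for n in fs:
    f=fs[n]
    for nm,lo,hi in (("red",(0,150,120),(6,255,255)),("yel",(18,120,100),(32,255,255)),("wood",(7,95,70),(17,230,255))):
        print(n,nm,[(s.tolist(),c.round(1).tolist()) for m,s,c in blobs(mask(f,lo,hi))])
# hand picks
tip,e=tri(S,(90+640/3,195+190/3),T,(240+125/3.7,130+97/3.7)); print("tip",tip,e)
# wood handle top centre
ht,e=tri(S,(90+40/3,195+42/3),T,(240+668/3.7,130+527/3.7)); print("handle top",ht,e)
E
```

```text
c0 [ 0.59060694 -0.04210955  0.06      ] [ 0.61014729 -0.05290071  0.06      ]
scene (array([ 0.59579704, -0.04238666]), np.float64(0.10892114817348789), np.float64(0.0003801626798179761), 140)
top (array([ 0.59437862, -0.04241557]), np.float64(0.10931806466721514), np.float64(0.00036143233141436304), 179)
scene red [([228, 295, 21, 32, 381], [238.7, 310.2])]
scene yel [([303, 257, 22, 40, 418], [316.4, 272.1])]
scene wood [([294, 1, 16, 12, 129], [301.6, 6.2]), ([312, 5, 2, 9, 17], [312.5, 9.2]), ([294, 12, 4, 9, 31], [295.5, 15.9]), ([186, 15, 28, 18, 144], [194.9, 23.7]), ([300, 14, 14, 12, 113], [306.5, 19.1]), ([170, 17, 89, 31, 264], [221.8, 28.0]), ([294, 24, 16, 11, 113], [301.6, 29.1]), ([300, 36, 13, 6, 24], [306.3, 38.7]), ([496, 59, 15, 5, 35], [503.3, 60.9]), ([452, 116, 64, 67, 1889], [482.5, 143.3]), ([94, 205, 30, 58, 980], [108.9, 232.9])]
top red [([445, 0, 36, 62, 892], [461.9, 30.1]), ([332, 138, 13, 22, 197], [337.6, 148.7])]
top yel [([253, 144, 21, 22, 282], [261.9, 154.4]), ([0, 198, 13, 9, 41], [7.0, 200.4])]
top wood [([13, 0, 7, 8, 17], [16.5, 3.5]), ([57, 0, 30, 76, 1575], [71.6, 36.7]), ([0, 171, 25, 65, 1027], [9.9, 202.6]), ([530, 195, 11, 26, 124], [533.9, 208.9]), ([396, 264, 32, 20, 460], [412.3, 273.6])]
tip [0.68657714 0.02794611 0.07577631] 0.004666808507056893
handle top [ 0.45706131 -0.1333417   0.12169759] 0.0033628236355579613
```

Run:
```python
from h import *
fs={n:imaging.grab_frame(n) for n in ("scene","top")}
S,T=fs["scene"],fs["top"]
C=np.array([.595,-.0424])
def pol(p): d=np.array(p)[:2]-C; return np.round([np.degrees(np.arctan2(d[1],d[0]))%360,np.hypot(*d)*1000],1)
s=lambda p:(90+p[0]/3-.33,195+p[1]/3-.33); t=lambda p:(240+p[0]/3.7-.36,130+p[1]/3.7-.36)
tip,e=tri(S,s((640,201)),T,t((117,105))); print("tip",tip,e,pol(tip))
print("tip on z=.064", pol(onz(S,s((640,201)),.064)),pol(onz(T,t((117,105)),.064)))
for p in ((415,307),(447,298),(473,362),(438,372)): print("redS",pol(onz(S,s(p),.0605)))
for p in ((349,30),(388,37),(378,108),(338,103)): print("redT",pol(onz(T,t(p),.0605)))
print("redT cen",pol(onz(T,(337.6,148.6),.0605)))
for p in ((605,328),(153,520)):
  print("pin",[pol(onz(T,t(p),z)) for z in (.03,.04,.05)])
print("pinS",[pol(onz(S,s((122,303)),z)) for z in (.03,.04,.05)])
ht,e=tri(S,s((40,42)),T,t((668,527))); print("handle top",ht,e,pol(ht))
print("lever hub",pol(onz(T,t((590,545)),.03)),pol(onz(S,s((84,205)),.03)))
print([onz(S,s((40,42)),z).round(4).tolist() for z in(.118,.124)],[onz(T,t((668,527)),z).round(4).tolist() for z in (.118,.124)])
```

```text
tip [0.68597019 0.03053732 0.067725  ] 0.0011388778863720367 [ 38.7 116.6]
tip on z=.064 [ 40.7 116.9] [ 38.2 116.8]
redS [331.   73.2]
redS [342.1  73.1]
redS [340.4 110.3]
redS [332.7 110.2]
redT [340.8 110.7]
redT [331.7 110.9]
redT [329.1  77.6]
redT [342.3  76.2]
redT cen [336.2  93. ]
pin [array([248.9, 129.6]), array([247.8, 126.9]), array([246.7, 124.2])]
pin [array([131.6, 128.3]), array([131.7, 129.1]), array([131.8, 129.9])]
pinS [array([244.7, 128.2]), array([249.1, 127.3]), array([253.5, 127.1])]
handle top [ 0.45741483 -0.13323809  0.12237087] 0.0023068272333903314 [213.4 164.9]
lever hub [212.4 163.7] [217.8 158.2]
[[0.4525, -0.1305, 0.118], [0.4606, -0.1331, 0.124]] [[0.4568, -0.1358, 0.118], [0.4569, -0.1338, 0.124]]
```

Axis is at (0.595, -0.042). The handle is at (0.457, -0.133) with its top at z≈0.122, at 213°. The red mark is at 336.4° and the pointer at about 38.7°, so about 62° is needed. From the stop pins, the lever's zero is at about 190°. I'm moving over the handle; the current yaw already puts the jaws roughly tangential.

Request:
move_arm([
  [0.12,0.19,0,0,0,0],
  [0.245,0.38,0,0,0,0],
  [0.365,0.565,0,0,0,0],
  [0.49,0.755,0,0,0,0],
  [0.61,0.945,0,0,0,0],
], gripper=1)

```text
time_s: 0.95
eef_pos: [0.3392, -0.315, 0.2484]
orientation: [180.0, -0.0, 23.2]
contact_force: [0.4, -0.5, 0.3]
gripper_width: 0.0851
```

Request:
move_arm([
  [0.12,0.19,0,0,0,0],
  [0.24,0.375,0,0,0,0],
  [0.36,0.56,0,0,0,0],
  [0.48,0.74,0,0,0,0],
  [0.59,0.915,0,0,0,0],
])

```text
time_s: 1.45
eef_pos: [0.4574, -0.1318, 0.2485]
orientation: [180.0, -0.0, 23.2]
contact_force: [-0.4, -0.5, -0.8]
gripper_width: 0.0854
```

Request:
move_arm([
  [0,0,-0.1,0,0,0],
  [0,0,-0.2,0,0,0],
  [0,0,-0.28,0,0,0],
  [0,0,-0.28,0,0,0],
])

```text
time_s: 1.85
eef_pos: [0.4558, -0.1329, 0.1906]
orientation: [-179.9, 0.1, 23.2]
contact_force: [0.1, 0.1, 0.6]
gripper_width: 0.0853
```

Run:
```python
from h import *
print(status.read_state()["eef_pos"],status.read_state()["contact_force"])
for n in ("scene","top"): cv2.imwrite(f"pics/{n}1.png",imaging.grab_frame(n)["image"][:,:,::-1])
a=cv2.imread("pics/scene1.png")[130:340,20:340];b=cv2.imread("pics/top1.png")[120:330,240:560]
cv2.imwrite("pics/both1.png",np.vstack([cv2.resize(a,None,fx=1.4,fy=1.4),cv2.resize(b,None,fx=1.4,fy=1.4)]))
```

```text
[ 0.45575596 -0.13291384  0.19061649] [0.13282289 0.06429193 0.55221699]
```

View pics/both1.png

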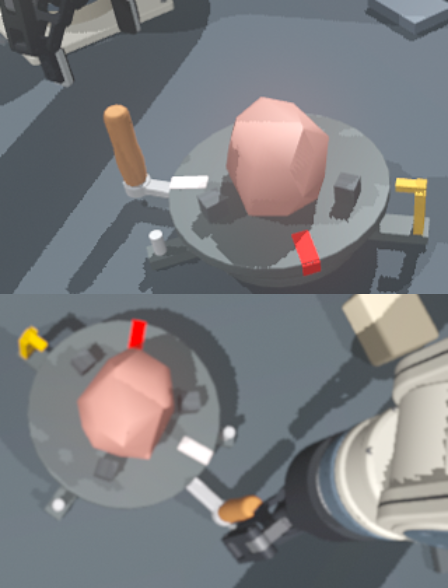

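Run:
```python
from h import *
S=imaging.grab_frame("scene");T=imaging.grab_frame("top")
for X in ([.4558,-.1329,.1736],[.4574,-.1332,.124],[.4574,-.1332,.1736]): print(proj(S,X),proj(T,X))
th=np.radians(113.2);d=np.array([np.cos(th),np.sin(th),0])
for s in (-1,1): print("finger",proj(S,np.array([.4558,-.1329,.187])+s*.0425*d),proj(T,np.array([.4558,-.1329,.187])+s*.0425*d))
```

```text
[ 92.35923302 177.5941786 ] [432.15772907 270.20301016]
[101.85939807 207.66931944] [419.70789838 271.7925964 ]
[ 92.70465268 178.17414086] [432.03037459 268.95623235]
finger [ 66.7866385  186.84193899] [460.6257122  249.88944526]
finger [110.66007254 153.05309795] [410.40656232 289.26418413]
```

View pics/scene1.png

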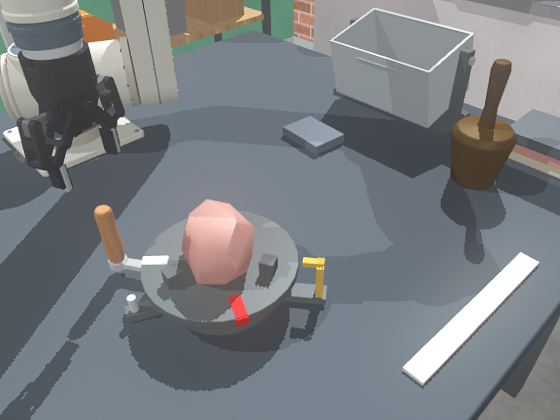

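View pics/top1.png

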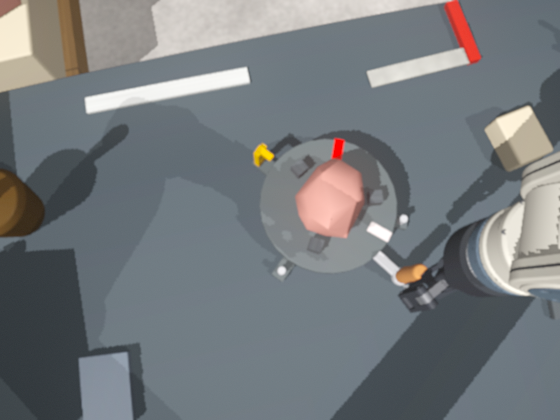

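Fingertips appear at (65,185) and (115,152) in the scene view, close to predicted, straddling the handle. Descending.

Request:
move_arm([
  [0,0,-0.12,0,0,0],
  [0,0,-0.24,0,0,0],
  [0,0,-0.35,0,0,0],
  [0,0,-0.45,0,0,0],
  [0,0,-0.45,0,0,0],
])

```text
time_s: 2.55
eef_pos: [0.4558, -0.1334, 0.1011]
orientation: [-179.9, 0.1, 23.2]
contact_force: [0.9, 1.2, -0.2]
gripper_width: 0.0854
```

Run:
```python
from h import *
for n in ("scene","top"): cv2.imwrite(f"pics/{n}2.png",imaging.grab_frame(n)["image"][:,:,::-1])
a=cv2.imread("pics/scene2.png")[130:340,20:300];b=cv2.imread("pics/top2.png")[170:380,300:560]
cv2.imwrite("pics/both2.png",np.hstack([cv2.resize(a,(390,292)),cv2.resize(b,(390,315))[:292]]))
```

```text
(no output)
```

View pics/both2.png

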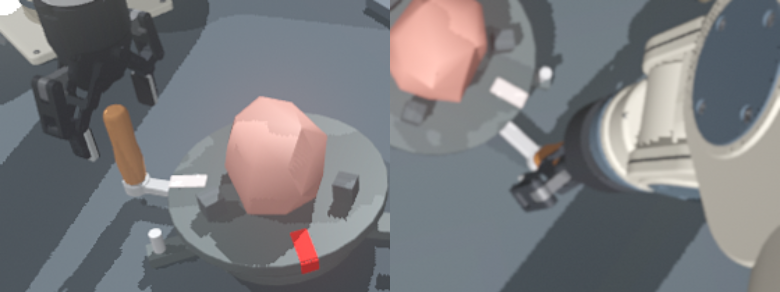

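Run:
```python
from h import *
S=imaging.grab_frame("scene");T=imaging.grab_frame("top")
th=np.radians(113.2);d=np.array([np.cos(th),np.sin(th),0])
for s in (-1,1): print("finger",proj(S,np.array([.4558,-.1334,.097])+s*.0425*d))
im=S["image"][120:290,40:190,::-1]
cv2.imwrite("pics/z2.png",cv2.resize(im,None,fx=3.5,fy=3.5,interpolation=cv2.INTER_CUBIC))
print(-S["R"].T@S["t"])
```

```text
finger [ 85.56166489 240.79061908]
finger [124.48060047 205.10220768]
[ 1.01459463 -0.31046186  0.53427217]
```

View pics/z2.png

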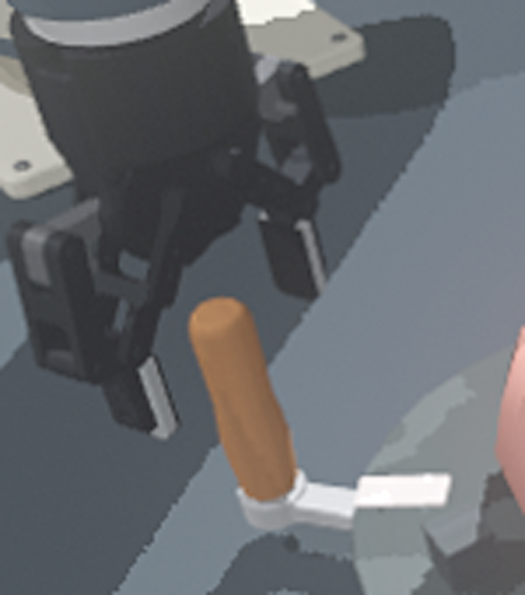

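Observed fingertips (84,243) and (126,203) match the prediction, and the handle lies between them. Closing.

Request:
move_arm([
  [0,0,0,0,0,0],
  [0,0,0,0,0,0],
  [0,0,0,0,0,0],
  [0,0,0,0,0,0],
  [0,0,0,0,0,0],
], gripper=0)

```text
time_s: 3.25
eef_pos: [0.4568, -0.1337, 0.1026]
orientation: [180.0, -0.0, 23.2]
contact_force: [0.3, 0.0, 3.4]
gripper_width: 0.0236
```

Request:
move_arm([
  [0,0,0,0,0,0],
  [0,0,0,0,0,0],
  [0,0,0,0,0,0],
])

```text
time_s: 3.55
eef_pos: [0.4568, -0.1337, 0.1026]
orientation: [180.0, -0.0, 23.2]
contact_force: [-0.1, -0.8, 5.8]
gripper_width: 0.0234
```

```bash
cat > arc.py <<'E'
import numpy as np,sys
def arc(a0,angs,C=(.595,-.0424),R=.165):
    f=lambda a:np.array(C)+R*np.array([np.cos(np.radians(a)),np.sin(np.radians(a))])
    for a in angs: print(a,((f(a)-f(a0))/.2).round(3), f(a).round(4))
arc(float(sys.argv[1]),[float(x) for x in sys.argv[2:]])
E
python3 arc.py 213.4 207.4 199.4 191.4 183.4 175.4;python3 arc.py 175.4 168.4 161.4 154.4 147.4 143.4
```

```text
207.4 [-0.044  0.074] [ 0.4485 -0.1183]
199.4 [-0.089  0.18 ] [ 0.4394 -0.0972]
191.4 [-0.12   0.291] [ 0.4333 -0.075 ]
183.4 [-0.135  0.405] [ 0.4303 -0.0522]
175.4 [-0.134  0.52 ] [ 0.4305 -0.0292]
168.4 [0.014 0.1  ] [ 0.4334 -0.0092]
161.4 [0.04  0.197] [0.4386 0.0102]
154.4 [0.078 0.29 ] [0.4462 0.0289]
147.4 [0.127 0.378] [0.456  0.0465]
143.4 [0.16  0.426] [0.4625 0.056 ]
```

Request:
move_arm([
  [-0.045,0.075,0,0,0,0],
  [-0.09,0.18,0,0,0,0],
  [-0.12,0.29,0,0,0,0],
  [-0.135,0.405,0,0,0,0],
  [-0.135,0.52,0,0,0,0],
])

```text
time_s: 4.05
eef_pos: [0.4295, -0.0289, 0.1026]
orientation: [180.0, -0.0, 23.2]
contact_force: [5.3, -1.2, 0.1]
gripper_width: 0.0232
```

Request:
move_arm([
  [0.015,0.1,0,0,0,0],
  [0.04,0.195,0,0,0,0],
  [0.08,0.29,0,0,0,0],
  [0.125,0.38,0,0,0,0],
  [0.16,0.425,0,0,0,0],
])

```text
time_s: 4.55
eef_pos: [0.462, 0.0567, 0.1025]
orientation: [-180.0, -0.0, 23.3]
contact_force: [-2.5, 1.5, 8.5]
gripper_width: 0.0236
```

```bash
python3 - <<'E'
from h import *
s=status.read_state();print(s["eef_pos"],s["contact_force"])
C=np.array([.595,-.0424]);d=s["eef_pos"][:2]-C;print(np.degrees(np.arctan2(d[1],d[0])),np.hypot(*d))
for n in ("scene","top"): cv2.imwrite(f"pics/{n}3.png",imaging.grab_frame(n)["image"][:,:,::-1])
a=cv2.imread("pics/scene3.png")[130:340,40:340];b=cv2.imread("pics/top3.png")[110:320,200:500]
cv2.imwrite("pics/both3.png",np.hstack([cv2.resize(a,(400,280)),cv2.resize(b,(400,280))]))
E
python3 arc.py 143.4 141.4 139.4 137.4 136.4 135.4
```

```text
[0.46204902 0.05666933 0.10254905] [-2.48582644  1.49379097  8.52589696]
143.3081120165374 0.16580317974591907
141.4 [0.018 0.023] [0.466  0.0605]
139.4 [0.036 0.045] [0.4697 0.065 ]
137.4 [0.055 0.067] [0.4735 0.0693]
136.4 [0.065 0.077] [0.4755 0.0714]
135.4 [0.075 0.087] [0.4775 0.0735]
```

View pics/both3.png

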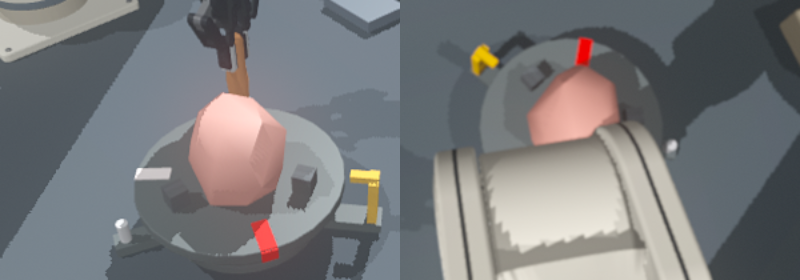

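The handle is still held and the red mark hasn't moved. Now I creep to the stop.

Request:
move_arm([
  [0.01,0.01,0,0,0,0],
  [0.02,0.025,0,0,0,0],
  [0.025,0.035,0,0,0,0],
  [0.035,0.045,0,0,0,0],
  [0.035,0.045,0,0,0,0],
])

```text
time_s: 5.15
eef_pos: [0.4686, 0.0648, 0.1026]
orientation: [-179.9, -0.0, 23.2]
contact_force: [-1.9, 2.2, 7.7]
gripper_width: 0.0234
```

Request:
move_arm([
  [0.01,0.01,0,0,0,0],
  [0.02,0.02,0,0,0,0],
  [0.03,0.03,0,0,0,0],
  [0.03,0.03,0,0,0,0],
])

```text
time_s: 5.55
eef_pos: [0.4711, 0.0678, 0.1024]
orientation: [179.8, 0.5, 23.1]
contact_force: [-19.9, -18.8, 21.9]
gripper_width: 0.0234
```

Stop reached: 27 N against, and the measured 138.4° matches -0.9 rad. Now the counter-clockwise swing, first part.

Run:
```python
import numpy as np
C=np.array([.595,-.0424]);f=lambda a:C+.165*np.array([np.cos(np.radians(a)),np.sin(np.radians(a))])
p=np.array([.475,.070])
for L in ([141,147,153,159,165],[171,177,183,187,187]):
    for a in L: print(a,((f(a)-p)/.2).round(3))
    p=f(L[-1])
```

```text
141 [-0.041 -0.043]
147 [-0.092 -0.113]
153 [-0.135 -0.187]
159 [-0.17  -0.266]
165 [-0.197 -0.348]
171 [-0.018 -0.084]
177 [-0.027 -0.17 ]
183 [-0.027 -0.257]
187 [-0.022 -0.314]
187 [-0.022 -0.314]
```

Request:
move_arm([
  [-0.04,-0.045,0,0,0,0],
  [-0.09,-0.115,0,0,0,0],
  [-0.135,-0.185,0,0,0,0],
  [-0.17,-0.265,0,0,0,0],
  [-0.195,-0.35,0,0,0,0],
])

```text
time_s: 6.05
eef_pos: [0.4348, 0.0006, 0.1025]
orientation: [-179.9, -0.0, 23.2]
contact_force: [-2.4, 4.6, 9.7]
gripper_width: 0.0232
```

Request:
move_arm([
  [-0.02,-0.085,0,0,0,0],
  [-0.025,-0.17,0,0,0,0],
  [-0.025,-0.255,0,0,0,0],
  [-0.02,-0.315,0,0,0,0],
  [-0.02,-0.315,0,0,0,0],
])

```text
time_s: 6.55
eef_pos: [0.4307, -0.0639, 0.1025]
orientation: [-180.0, 0.1, 23.1]
contact_force: [-7.1, -2.3, 13.6]
gripper_width: 0.0233
```

```bash
cat > look.py <<'E'
from h import *
import sys
k=sys.argv[1]
s=status.read_state();print(s["time_s"],s["eef_pos"],s["contact_force"])
C=np.array([.595,-.0424]);d=s["eef_pos"][:2]-C;print("lever ang",np.degrees(np.arctan2(d[1],d[0]))%360,np.hypot(*d))
ims=[]
for n,lo,hi in (("scene",(200,200,420,340),None),("top",(225,110,425,290),None)):
    f=imaging.grab_frame(n)
    for m,st,c in blobs(mask(f,(0,150,120),(6,255,255)),30):
        p=onz(f,c,.0605)[:2]-C
        if np.hypot(*p)<.14:
            # rays of top-face pixels in radius 80..109 mm
            v,u=np.nonzero(m);P=np.array([onz(f,(a,b),.0605)[:2] for a,b in zip(u,v)])-C
            r=np.hypot(*P.T);a=np.degrees(np.arctan2(P[:,1],P[:,0]))
            sel=(r>.088)&(r<.108);print(n,"red ang",np.median(a[sel]).round(2),a[sel].mean().round(2),"range",a[sel].min().round(1),a[sel].max().round(1),"n",sel.sum(),"r",r.min().round(3),r.max().round(3))
    x0,y0,x1,y1=lo; ims.append(cv2.resize(f["image"][y0:y1,x0:x1,::-1],(390,int(390*(y1-y0)/(x1-x0))),interpolation=cv2.INTER_CUBIC))
h=min(i.shape[0] for i in ims);cv2.imwrite(f"pics/look{k}.png",np.hstack([i[:h] for i in ims]))
E
python3 look.py 4
```

```text
6.55 [ 0.43070364 -0.06394611  0.10252984] [-7.14845591 -2.33620218 13.59477334]
lever ang 187.47123250334457 0.16570313923667068
scene red ang 17.78 17.82 range 13.0 22.4 n 132 r 0.074 0.117
top red ang 17.78 17.8 range 13.1 22.7 n 114 r 0.073 0.111
```

View pics/look4.png

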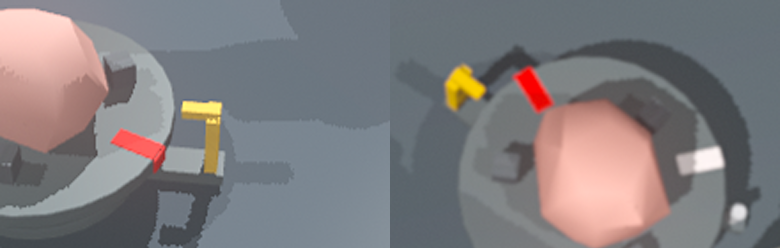

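Run:
```python
from h import *
S=imaging.grab_frame("scene");T=imaging.grab_frame("top")
a=cv2.resize(S["image"][250:300,290:335,::-1],None,fx=8.5,fy=8.5,interpolation=cv2.INTER_NEAREST)
b=cv2.resize(T["image"][138:172,248:282,::-1],None,fx=11,fy=11,interpolation=cv2.INTER_NEAREST)
h=min(a.shape[0],b.shape[0]);cv2.imwrite("pics/ptr.png",np.hstack([a[:h],b[:h]]));print(a.shape,b.shape)
```

```text
(425, 382, 3) (374, 374, 3)
```

View pics/ptr.png

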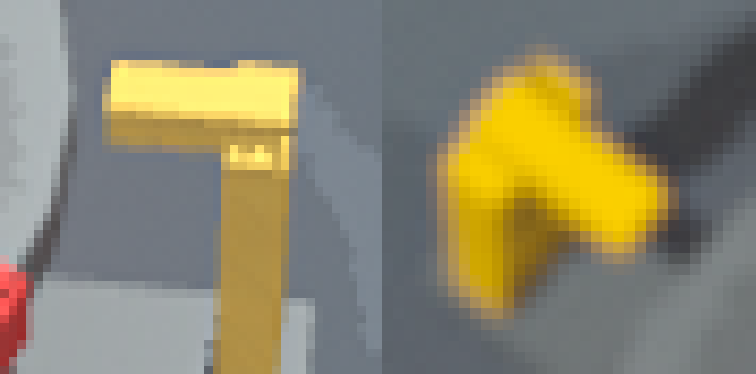

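Run:
```python
from h import *
S=imaging.grab_frame("scene");T=imaging.grab_frame("top")
C=np.array([.595,-.0424])
def pol(p): d=np.array(p)[:2]-C; return np.round([np.degrees(np.arctan2(d[1],d[0]))%360,np.hypot(*d)*1000],1)
s=lambda x,y:(290+x/8.5-.5,250+y/8.5-.5); t=lambda x,y:(248+x/11-.5,138+y/11-.5)
for n,a,b in (("tipmid",s(107,88),t(263,221)),("far corner",s(110,62),t(288,188)),("near corner",s(104,115),t(238,250))):
    p,e=tri(S,a,T,b);print(n,p.round(4),e.round(4),pol(p),"S/T at .067",pol(onz(S,a,.067)),pol(onz(T,b,.067)))
print("back end T",pol(onz(T,t(118,100),.067)), "S",pol(onz(S,s(294,98),.067)))
# footing block edges: radial block axis
```

```text
tipmid [0.6852 0.0301 0.0711] 0.0003 [ 38.8 115.7] S/T at .067 [ 40.8 115.6] [ 38.2 116.4]
far corner [0.6872 0.0271 0.0799] 0.0025 [ 37.  115.4] S/T at .067 [ 43.8 115.8] [ 35.2 117. ]
near corner [0.6837 0.0329 0.0623] 0.0024 [ 40.3 116.4] S/T at .067 [ 37.8 115.7] [ 41.1 116.6]
back end T [ 37.8 144.8] S [ 40.9 145.5]
```

```bash
python3 arc.py 187 191 195.5 200 203.5 205
```

```text
191.0 [ 0.009 -0.057] [ 0.433  -0.0739]
195.5 [ 0.024 -0.12 ] [ 0.436  -0.0865]
200.0 [ 0.044 -0.182] [ 0.44   -0.0988]
203.5 [ 0.062 -0.228] [ 0.4437 -0.1082]
205.0 [ 0.071 -0.248] [ 0.4455 -0.1121]
```

Request:
move_arm([
  [0.01,-0.055,0,0,0,0],
  [0.025,-0.12,0,0,0,0],
  [0.045,-0.18,0,0,0,0],
  [0.06,-0.23,0,0,0,0],
  [0.07,-0.25,0,0,0,0],
])

```text
time_s: 7.35
eef_pos: [0.4453, -0.1133, 0.1025]
orientation: [-180.0, 0.0, 23.2]
contact_force: [-4.7, 2.0, 11.3]
gripper_width: 0.0232
```

Request:
move_arm([
  [0,0,0,0,0,0],
  [0,0,0,0,0,0],
])

```text
time_s: 7.55
eef_pos: [0.4452, -0.1131, 0.1026]
orientation: [180.0, 0.1, 23.2]
contact_force: [-3.3, -1.6, 9.5]
gripper_width: 0.0235
```

```bash
python3 look.py 5;  python3 - <<'E'
from h import *
S=imaging.grab_frame("scene");T=imaging.grab_frame("top")
a=cv2.resize(S["image"][245:305,260:335,::-1],None,fx=5,fy=5,interpolation=cv2.INTER_CUBIC)
b=cv2.resize(T["image"][138:188,248:308,::-1],None,fx=6,fy=6,interpolation=cv2.INTER_CUBIC)
cv2.imwrite("pics/ptr5.png",np.hstack([a,b]));print(a.shape,b.shape)
E
```

```text
7.55 [ 0.44520576 -0.11310112  0.10256123] [-3.30703583 -1.63150631  9.51602476]
lever ang 205.26675902303734 0.1656410680077708
scene red ang 34.89 34.93 range 29.9 39.8 n 119 r 0.074 0.115
top red ang 35.09 35.09 range 30.2 40.0 n 115 r 0.073 0.111
(300, 375, 3) (300, 360, 3)
```

View pics/ptr5.png

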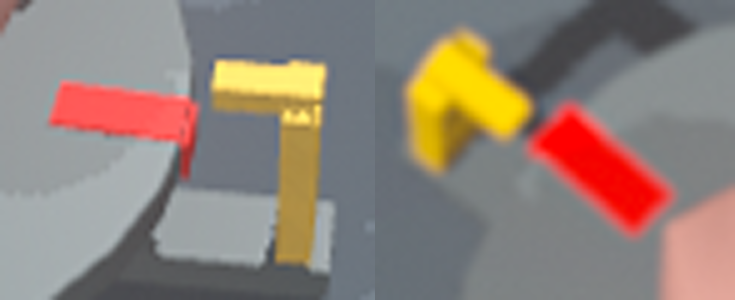

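```bash
python3 arc.py 205.3 206.5 207.5 208.5 209.2
```

```text
206.5 [ 0.008 -0.016] [ 0.4473 -0.116 ]
207.5 [ 0.014 -0.028] [ 0.4486 -0.1186]
208.5 [ 0.021 -0.041] [ 0.45   -0.1211]
209.2 [ 0.026 -0.05 ] [ 0.451  -0.1229]
```

Request:
move_arm([
  [0.008,-0.016,0,0,0,0],
  [0.014,-0.028,0,0,0,0],
  [0.02,-0.04,0,0,0,0],
  [0.025,-0.048,0,0,0,0],
  [0.025,-0.048,0,0,0,0],
])

```text
time_s: 8.25
eef_pos: [0.45, -0.1225, 0.1025]
orientation: [-180.0, 0.1, 23.2]
contact_force: [-4.8, 0.1, 8.9]
gripper_width: 0.0229
```

```bash
python3 look.py 6;  python3 - <<'E'
from h import *
S=imaging.grab_frame("scene");T=imaging.grab_frame("top")
a=cv2.resize(S["image"][245:305,260:335,::-1],None,fx=5,fy=5,interpolation=cv2.INTER_CUBIC)
b=cv2.resize(T["image"][138:188,248:308,::-1],None,fx=6,fy=6,interpolation=cv2.INTER_CUBIC)
cv2.imwrite("pics/ptr6.png",np.hstack([a,b]))
# predicted image position of a tip at candidate angles/heights vs observed S(302.1,260.1) T(271.8,157.6)
C=np.array([.595,-.0424])
for a in (37.5,38.5,39.5,40.5):
  for z in (.064,.067,.07):
    X=[C[0]+.116*np.cos(np.radians(a)),C[1]+.116*np.sin(np.radians(a)),z]
    print(a,z,(proj(S,X)-[302.1,260.1]).round(1),(proj(T,X)-[271.8,157.6]).round(1))
E
```

```text
8.25 [ 0.45000293 -0.12246578  0.10253787] [-4.84214802  0.10875894  8.86818159]
lever ang 208.90699488246395 0.16563417568325925
scene red ang 38.29 38.22 range 33.6 42.6 n 114 r 0.074 0.114
top red ang 38.55 38.52 range 33.9 43.3 n 112 r 0.073 0.111
37.5 0.064 [-0.2  4.8] [0.4 0.1]
37.5 0.067 [-0.2  3.3] [ 0.4 -0.5]
37.5 0.07 [-0.1  1.7] [ 0.4 -1.1]
38.5 0.064 [-0.   3.8] [-0.4  1. ]
38.5 0.067 [0.  2.2] [-0.4  0.4]
38.5 0.07 [0.  0.6] [-0.4 -0.2]
39.5 0.064 [0.1 2.8] [-1.2  1.9]
39.5 0.067 [0.2 1.2] [-1.2  1.4]
39.5 0.07 [ 0.2 -0.4] [-1.2  0.8]
40.5 0.064 [0.3 1.7] [-1.9  2.9]
40.5 0.067 [0.3 0.1] [-1.9  2.3]
40.5 0.07 [ 0.3 -1.5] [-1.9  1.7]
```

View pics/ptr6.png

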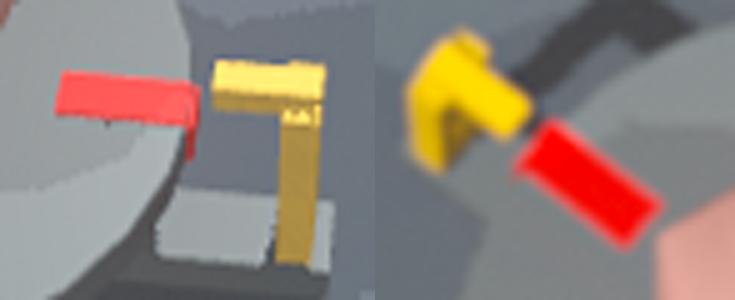

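Request:
move_arm([
  [0.003,-0.005,0,0,0,0],
  [0.003,-0.005,0,0,0,0],
  [0.003,-0.005,0,0,0,0],
])

```text
time_s: 8.75
eef_pos: [0.4505, -0.1233, 0.1025]
orientation: [-180.0, 0.1, 23.2]
contact_force: [-4.5, -0.6, 10.3]
gripper_width: 0.0232
```

```bash
python3 look.py 7
```

```text
8.75 [ 0.45047355 -0.12330871  0.10252834] [-4.47450299 -0.62589566 10.28779919]
lever ang 209.24094913519153 0.16563246710694568
scene red ang 38.57 38.56 range 34.1 42.7 n 111 r 0.074 0.113
top red ang 38.77 38.76 range 33.9 43.5 n 114 r 0.073 0.111
```

Red is now at 38.7°, matching the triangulated pointer (38.7°). I back off slightly in the loose direction to unload, then open and lift.

Request:
move_arm([
  [-0.004,0.008,0,0,0,0],
  [-0.004,0.008,0,0,0,0],
])

```text
time_s: 9.05
eef_pos: [0.4497, -0.1219, 0.1026]
orientation: [180.0, 0.1, 23.2]
contact_force: [-4.6, -1.9, 9.3]
gripper_width: 0.023
```

Request:
move_arm([
  [0,0,0,0,0,0],
  [0,0,0,0,0,0],
  [0,0,0,0,0,0],
  [0,0,0,0,0,0],
  [0,0,0,0,0,0],
], gripper=1)

```text
time_s: 9.55
eef_pos: [0.4504, -0.1215, 0.1022]
orientation: [-180.0, 0.0, 23.2]
contact_force: [-0.2, 0.5, 0.2]
gripper_width: 0.0856
```

```bash
python3 look.py 8
python3 - <<'E'
from h import *
S=imaging.grab_frame("scene")
cv2.imwrite("pics/z8.png",cv2.resize(S["image"][120:290,40:190,::-1],None,fx=3.5,fy=3.5))
E
```

```text
9.55 [ 0.45038203 -0.12151873  0.1021554 ] [-0.15659415  0.52391091  0.23426343]
lever ang 208.68253263698548 0.1648457803305708
scene red ang 38.57 38.56 range 34.1 42.7 n 111 r 0.074 0.113
top red ang 38.77 38.76 range 33.9 43.5 n 114 r 0.073 0.111
```

View pics/z8.png

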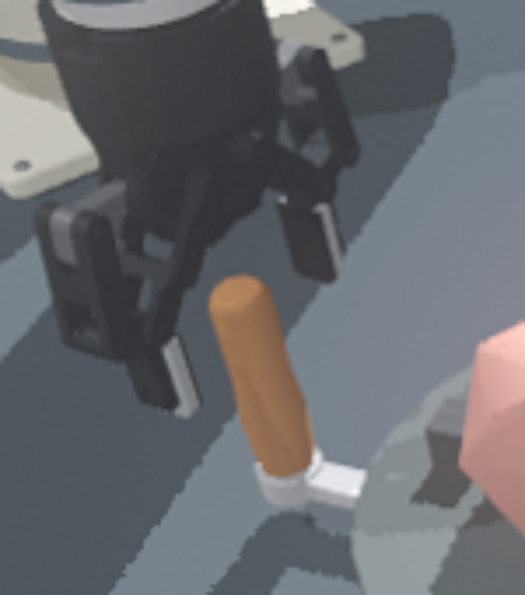

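Fingers are open on both sides, at (190,405) and (335,270) in the crop, with the handle free between them. The mark is unchanged. Lifting straight up.

Request:
move_arm([
  [0,0,0.1,0,0,0],
  [0,0,0.25,0,0,0],
  [0,0,0.45,0,0,0],
  [0,0,0.6,0,0,0],
  [0,0,0.65,0,0,0],
])

```text
time_s: 10.2
eef_pos: [0.4513, -0.1219, 0.2353]
orientation: [179.8, -0.2, 23.2]
contact_force: [0.8, -0.1, 0.6]
gripper_width: 0.0848
```

Request:
move_arm([
  [-0.1,-0.15,0,0,0,0],
  [-0.2,-0.3,0,0,0,0],
  [-0.3,-0.5,0,0,0,0],
  [-0.4,-0.7,0,0,0,0],
  [-0.4,-0.7,0,0,0,0],
])

```text
time_s: 10.7
eef_pos: [0.3684, -0.2652, 0.2314]
orientation: [-180.0, 0.1, 22.9]
contact_force: [0.2, 0.4, -0.6]
gripper_width: 0.0855
```

```bash
python3 look.py 9
python3 - <<'E'
from h import *
for n in ("scene","top"): cv2.imwrite(f"pics/{n}9.png",imaging.grab_frame(n)["image"][:,:,::-1])
a=cv2.imread("pics/scene9.png");b=cv2.imread("pics/top9.png")
cv2.imwrite("pics/both9.png",np.hstack([cv2.resize(a,(400,300)),cv2.resize(b,(400,300))]))
E
```

```text
10.7 [ 0.36844766 -0.2652213   0.23137576] [ 0.20868595  0.40390702 -0.64967223]
lever ang 224.52429848792593 0.31776610176225867
scene red ang 38.57 38.56 range 34.1 42.7 n 111 r 0.074 0.113
top red ang 38.77 38.76 range 33.9 43.5 n 114 r 0.073 0.111
```

View pics/both9.png

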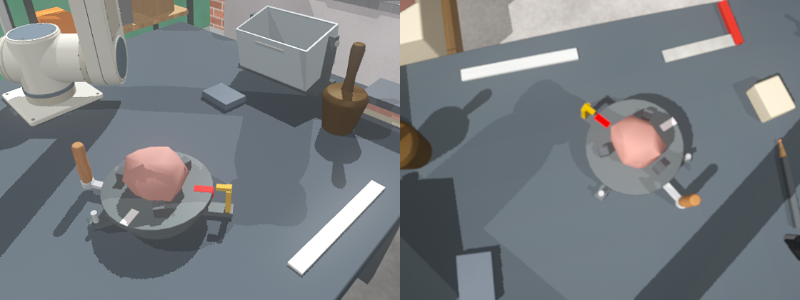

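View pics/look9.png

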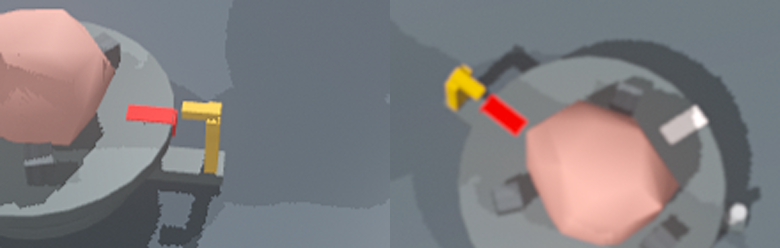

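The red mark lines up with the pointer in both views and the arm stands clear of everything, so I'm handing in.

```bash
python3 -c "
from workcell import robot
print(robot.close_job())"
```

```text
the job is handed in; nothing more can be done
None
```

The job is handed in, with the red mark standing at the yellow pointer to within what I could measure. The clock read 10.7 s at the last reading before that.

- **Back-swing:** I gripped only the wooden handle and swung it clockwise until it pushed back with about 27 N. The handle then stood at the angle I expected for the -0.9 rad stop, and the turntable had not moved in a picture taken about 5° short of that stop.
- **Working swing:** I swung counter-clockwise in checked steps, then eased back slightly in the loose direction to take the load off. After that I opened the gripper, lifted clear and moved the arm away.
- **Last check:** The red mark is at 38.6° in the scene view and 38.8° in the top view, against a pointer tip at about 38.7° from both views together. It did not move after I let go, and the force on the tool was near zero.
- **Disagreement:** The two views did not agree well on the pointer. Its tip came out at about z = 0.070 m instead of the stated 0.064 m. Taking its top face at z = 0.067 m, the scene view alone puts it near 40.8° and the top view alone near 38.2°. The true error could therefore be up to about 2°.

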